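Release and close the sample tray

ROBOT

A 6-joint arm with a two-finger parallel gripper is mounted at the origin on a cart in front of the work surface, level with it; the furniture and walls round the work are solid. World frame = base frame: x ahead of the robot, y to its left, z up, the work surface at z = 0. Lengths are in m, angles in rad, forces in N, time in s.
With the tool pointing down it reaches from about 0.3 to 0.775 m from the base axis. Payload 14.6 kg.
Tool frame: the origin (TCP) lies at the very end of the fingers, on their centre line; the grasp point (between the pads) lies 19 mm behind it; z points along the fingers, y is the line along which they close (so a half turn about z gives the same grasp; the last joint's range is limited). The gripper opens to 94 mm and grips with 3 to 60 N. Pads are 16 mm wide; open, the fingers measure 119 mm over their backs; the gripper's body (75 mm by 177 mm) begins 78 mm behind the grasp point.
Start: joints at [1.203, 0.3, 1.521, -0, 1.321, -0.067], TCP at [0.163, 0.525, 0.205] pointing down, gripper open.
Joint ranges: [-3.03, 3.03], [-0.79, 2.21], [0.23, 2.52], [-1.04, 4.18], [0, 3.07], [-2.55, 2.55]. Speed limits (rad/s): [2.22, 2.22, 2.57, 3.14, 3.14, 3.14].

INTERFACE

Orientations are given as [roll, pitch, yaw] about the fixed x, y, z axes, in that order (R = Rz(yaw) Ry(pitch) Rx(roll)).
In Python, from station import * gives the robot as it stands.
- The arm moves only by the tool jog_arm, never from a script. Its argument "rows" is a list of rows, each a list of 3 entries, a list of its own where there are three numbers: the shift along the tool's x, y, z in m, then the turn about the tool's z in degrees, then the finger opening in m, from 0 to 0.094. A call has 1 to 12 rows; each row shifts and turns the commanded pose from where the row before left it, along the tool's axes as they then stand; what a row does not reach is not made up. A row lasts 1/12 s, in which the tool goes at most 41.7 mm and 7.16 degrees, less where a joint would pass 70% of its speed; a pose out of reach is approached as far as the arm can. A call is refused whole if a number of a shift passes 0.0417 or a number of a turn 7.16, either way. A call with a gripper value outside its range is refused whole. The fingers move at their own pace and stop on an object; "squeeze" is the grip in N (left out, the last holds). Time passes only in rows, so rows that do not move let the fingers close. It gives the time, the measured TCP pose, the force, the opening and the grip force at its end, in the units of the state.
- get_obs(): the state, without advancing time (a new reading comes with each control period).
- camera(name): name is "scene" or "side" or "wrist"; returns a dict with "image" (420x560x3 uint8, red, green, blue), "range_z" (420x560 float32, m along the optical axis (not along the pixel's ray), 0 where there is no reading), "K" (3x3 intrinsics, pixels), "k1" (the pictures are not rectified: a ray, as slopes to the right and down, at radius r is drawn at 1 + k1 r^2 times it, then the intrinsics apply), "world_from_camera" (4x4, takes a point from camera to world coordinates); the wrist camera has in their place "T_tool_cam" (4x4, takes a point from camera to tool coordinates, whose origin is the TCP and whose axes are the flange's). Camera axes: x right, y up, looking along -z (the intrinsics and any distortion apply to the point x, -y, -z); pixel columns grow to the right and rows downward; lengths in m; the calibration is good to about 2 mm. A picture is of the moment at which its call begins: read the wrist's pose just before it.
- hand_in(): hands the job in; it is judged then, once.
Trained networks look in a picture, given as the dict that the camera call returned (one of the last four; its "shot" number tells which), for a name from the list of things; names that differ only in an ending like _2 or _b are one class to them, and where a whole thing is asked for, a point or a joint stands for the part that bears it (a point fixed in the world has none). Each returns a list of dicts, best first, with "p" (0 to 1); they miss things now and then, are a little off and sometimes report something else, mostly with a low value. They report only what shows in the picture. A call takes as long as a camera call.
- search_frame(label, picture): "at" ([column, row] as shares, 0 to 1, of the picture: columns of its width, rows of its height, amid what is visible of it).
- spot_point(label, picture): "at" ([column, row] as shares, 0 to 1, of the picture: columns of its width, rows of its height: a listed point, or the origin of a listed thing).
The state is a dict: "time_s": time; "qpos": joint angles; "joint_vel": joint speeds; "tau": joint torques, N m; "ee_pos": TCP position; "eef_rot": TCP orientation; "force": force on the tool from outside, world axes, zero at the start; "moment": the same for the moment, N m; "grip_width": finger opening in m; "grip_force": force on a finger pad.
Only numpy, scipy, OpenCV 4.12 (cv2) and the standard library are available. Lean on these libraries where they do the work, as an engineer would, in place of code of your own. Each camera call takes 0.05 s, during which the arm holds its last target. There are 200 camera calls.

TASK

Two slide-out trays on the bench are latched in their pulled-out position. Press the orange release lever fully down on the tray that carries the specimen cup with the blue lid, then push that tray fully home into its frame with the cup still standing in it. Leave the other tray, which carries the black slide box, and its lever as they are.

Things in the scene. Friction and masses are not known exactly. Their poses are not given: they have to be found in the camera images.
- sample_lever_pad (a point): Centre of the top face of the orange lever's pad (24 x 22 mm, top 48.5 mm above the bench) on the tray with the cup, free beside the tray's right side (its wall is 32 mm high), 65 mm behind the front panel, 35 mm before the frame. x = the way the tray slides home, y left, z up while unpressed. Pressed fully it is 12 mm lower, sloping down to +x; resists with about 5 N, stays where left.
- sample_lever (a joint): Angle of that lever in rad: 0 = up, tray latched; 0.24 = pressed fully down to its stop. Pressed past 0.2 (pad 10 mm down) it is surely released and the tray is free. It turns about a pin 50 mm nearer the front panel than the pad's centre.
- sample_handle (a point): Middle of the bar handle of the tray with the cup: a steel bar 100 mm long, about 10 mm thick, level, 38 mm above the bench, 35 mm in front of the green front panel (184 mm wide, top edge 57 mm above the bench). x = the way the tray slides home (away from the robot), y = along the bar to the left, z up.
- sample_tray (a joint): Travel of the tray with the cup in m: 0 = fully pulled out (start, latched); 0.100 = fully home, the front panel against the grey frame (130 x 184 mm, 50 mm high). It slides with about 2 N of friction and stays where it is left; while latched it gives only about 3 mm.
- cup_center (a point): Centre, half-way up, of the white specimen cup with the blue screw lid (65 mm across, 65 mm tall) that stands loose in the tray to be closed; z = the cup's axis. The tray's floor is 14 mm above the bench.
- slide_handle (a point): Middle of the bar handle of the other, identical tray, which carries the black slide box (71 x 94 x 35 mm) and must stay pulled out. Same axes as sample_handle.
- slide_lever_pad (a point): Centre of the top face of the orange lever pad of the other tray, which must not be pressed.

How it is judged:
On the way:
1. the release lever of the cup's tray is pressed fully down (value of joint sample_lever above 0.17 rad), for 0.1 s.
At the end, for the whole second after the job is handed in: The tray with the cup is home to within 12 mm and at rest, and the cup stands upright (within 0.2 rad) on that tray's floor; the other tray and its lever are as they were (value of joint sample_tray above 0.088 m and velocity of joint sample_tray below 0.01 m/s and angle between cup_center's own z axis and vertical below 0.2 rad and x of cup_center in the frame of sample_handle between 0.06 and 0.14 m and z of cup_center in the frame of sample_handle below 0.025 m); the robot touches nothing.
It fails at once if the other tray is moved by more than 10 mm (distance of slide_handle from where it was at the start of the episode above 0.01 m).
It fails at once if the other tray's lever is pressed (pad moved more than 6 mm against its tray) (z of slide_lever_pad in the frame of slide_handle below 0.0045 m).
It also fails if it takes over 35 s, if anything falls off the work surface, if the arm or the gripper's body presses on something with over 40 N, if the wrist force passes 120 N, or if a joint passes its speed limit or range.

## Working session

There is one attempt and no reset: what is moved stays moved. The work goes in short steps, Python scripts to look and compute and a tool call to move; the robot and the scene stay as the last step left them, time stands still between calls to the robot, and variables do not carry over. Pictures are saved under pics/ and viewed, at most 10 in all, crops included, and the job is handed in when it is done.

Besides the shell and the picture viewer there is one more tool, called after ">>>" as name(argument=value, ...) on one line, values as JSON. jog_arm: Moves the arm, as the interface text tells. Its arguments: {"type":"object","properties":{"rows":{"type":"array","items":{"type":"array"}},"squeeze":{"type":"number"}},"required":["rows"]}

```bash
mkdir -p pics
cat > h.py <<'E'
from station import *
import numpy as np, cv2
def pt(c,at,T=None,dr=None):
    """world point of a share position; range_z median of 5x5"""
    u,v=at[0]*560,at[1]*420
    K=c["K"];x,y=(u-K[0,2])/K[0,0],(v-K[1,2])/K[1,1]
    s=1.0
    for _ in range(20): s=1+c["k1"]*((x/s)**2+(y/s)**2)
    x,y=x/s,y/s
    p=c["range_z"][max(0,int(v)-2):int(v)+3,max(0,int(u)-2):int(u)+3]; d=np.median(p[p>0]) if (p>0).any() else 0
    M=np.array(c["world_from_camera"]) if T is None else T
    return (M@[x*d,-y*d,-d,1])[:3]
E
python3 - <<'E'
from h import *
o=get_obs();print(o["time_s"],o["ee_pos"],o["eef_rot"])
ims=[]
for n in("scene","side"):
    c=camera(n);c["K"]=np.array(c["K"]);ims.append(c["image"])
    for l in("sample_lever_pad","slide_lever_pad","sample_handle","slide_handle","cup_center"):
        for r in spot_point(l,c)[:2]: print(n,l,round(r["p"],2),np.round(np.array(r["at"])*[560,420]),pt(c,r["at"]).round(3))
cv2.imwrite("pics/a.png",cv2.resize(np.vstack(ims)[:,:,::-1],None,fx=.7,fy=.7))
E
```

```text
0.0 [0.16287505 0.52506848 0.20491947] [-3.14048619e+00 -7.59429027e-05  2.84077012e+00]
scene sample_lever_pad 0.57 [331. 231.] [ 0.464 -0.299  0.047]
scene slide_lever_pad 0.47 [222. 178.] [0.565 0.146 0.03 ]
scene sample_handle 0.83 [287. 248.] [ 0.354 -0.251  0.041]
scene slide_handle 0.65 [183. 190.] [0.419 0.162 0.04 ]
scene cup_center 0.59 [303. 225.] [ 0.43  -0.241  0.06 ]
side sample_lever_pad 0.78 [283. 264.] [ 0.471 -0.292  0.045]
side slide_lever_pad 0.72 [256. 154.] [0.532 0.113 0.047]
side sample_handle 0.81 [222. 264.] [ 0.353 -0.254  0.04 ]
side slide_handle 0.78 [210. 148.] [0.422 0.185 0.04 ]
side cup_center 0.76 [264. 243.] [ 0.443 -0.253  0.075]
```

View pics/a.png

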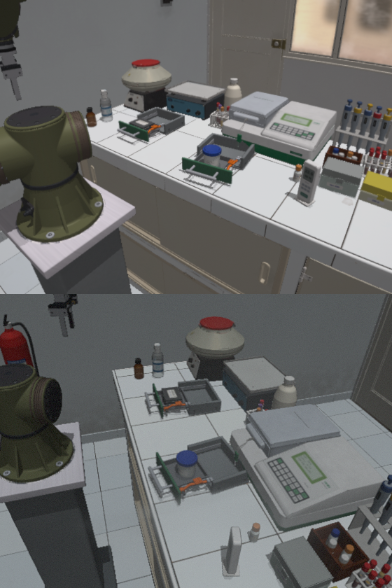

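The cup tray is the right-hand one: blue lid near (213,153) in the upper picture and (187,458) in the lower one. The slide-box tray is on the left. I'll move the wrist camera above the cup tray.

```bash
cat >> h.py <<'E'
from scipy.spatial.transform import Rotation as Ro
def T_tool(o):
    T=np.eye(4);T[:3,:3]=Ro.from_euler("xyz",o["eef_rot"]).as_matrix();T[:3,3]=o["ee_pos"];return T
def plan(wps,n,grip):
    """rows (rounded) through world way-points x,y,z,yaw, tool down"""
    o=get_obs();p=np.array(o["ee_pos"]);yw=o["eef_rot"][2];out=[]
    for w,k in zip(wps,n):
        p0,y0=p.copy(),yw
        for i in range(1,k+1):
            t=p0+(np.array(w[:3])-p0)*i/k; ty=y0+(w[3]-y0)*i/k
            R=Ro.from_euler("xyz",[np.pi,0,yw]).as_matrix()
            d=np.round(R.T@(t-p),3); a=round(np.degrees(yw-ty)); p=p+R@d; yw-=np.radians(a)
            out.append([[float(v) for v in d],a,grip])
    for i in range(0,len(out),12): print(str(out[i:i+12]).replace(" ",""))
    print("end",p.round(3),round(yw,3))
E
python3 - <<'E'
from h import *
c=camera("wrist");print(np.round(c["T_tool_cam"],3),c["K"][0])
plan([(.34,.15,.30,1.6),(.38,-.27,.30,.2)],[11,13],0)
E
```

```text
[[ 0.     0.974  0.227  0.066]
 [ 1.    -0.    -0.001 -0.001]
 [-0.001  0.227 -0.974 -0.179]
 [ 0.     0.     0.     1.   ]] [296.97139253   0.         276.88751963]
[[[-0.025,-0.028,-0.009],6,0],[[-0.029,-0.025,-0.008],7,0],[[-0.031,-0.021,-0.009],6,0],[[-0.033,-0.018,-0.008],7,0],[[-0.035,-0.014,-0.009],6,0],[[-0.036,-0.01,-0.009],7,0],[[-0.038,-0.006,-0.008],6,0],[[-0.037,-0.001,-0.009],7,0],[[-0.038,0.003,-0.008],6,0],[[-0.037,0.007,-0.009],7,0],[[-0.036,0.011,-0.009],6,0],[[-0.032,0.002,0.0],6,0]]
[[[-0.032,0.006,0.0],6,0],[[-0.032,0.008,0.0],7,0],[[-0.03,0.013,0.0],6,0],[[-0.028,0.015,0.0],6,0],[[-0.027,0.019,0.0],6,0],[[-0.024,0.021,0.0],6,0],[[-0.023,0.024,0.0],6,0],[[-0.019,0.025,0.0],7,0],[[-0.017,0.029,0.0],6,0],[[-0.013,0.029,0.0],6,0],[[-0.01,0.031,0.0],6,0],[[-0.007,0.032,0.0],6,0]]
end [ 0.38 -0.27  0.3 ] 0.205
```

>>> jog_arm(rows=[[[-0.025,-0.028,-0.009],6,0],[[-0.029,-0.025,-0.008],7,0],[[-0.031,-0.021,-0.009],6,0],[[-0.033,-0.018,-0.008],7,0],[[-0.035,-0.014,-0.009],6,0],[[-0.036,-0.01,-0.009],7,0],[[-0.038,-0.006,-0.008],6,0],[[-0.037,-0.001,-0.009],7,0],[[-0.038,0.003,-0.008],6,0],[[-0.037,0.007,-0.009],7,0],[[-0.036,0.011,-0.009],6,0],[[-0.032,0.002,0.0],6,0]])

```text
time_s: 1.65
ee_pos: [0.3444, 0.1164, 0.3019]
eef_rot: [3.139, -0.001, 1.491]
force: [1.2, 0.5, -0.2]
grip_width: 0.0175
grip_force: 0.0
```

>>> jog_arm(rows=[[[-0.032,0.006,0.0],6,0],[[-0.032,0.008,0.0],7,0],[[-0.03,0.013,0.0],6,0],[[-0.028,0.015,0.0],6,0],[[-0.027,0.019,0.0],6,0],[[-0.024,0.021,0.0],6,0],[[-0.023,0.024,0.0],6,0],[[-0.019,0.025,0.0],7,0],[[-0.017,0.029,0.0],6,0],[[-0.013,0.029,0.0],6,0],[[-0.01,0.031,0.0],6,0],[[-0.007,0.032,0.0],6,0]])

```text
time_s: 2.65
ee_pos: [0.3802, -0.2719, 0.3005]
eef_rot: [3.141, -0.0, 0.2]
force: [0.9, 0.9, -0.2]
grip_width: 0.0003
grip_force: 0.0
```

Run:
```python
from h import *
o=get_obs();print(o["time_s"],o["ee_pos"],o["eef_rot"],o["qpos"])
c=camera("wrist");T=T_tool(o)@np.array(c["T_tool_cam"])
for l in("sample_lever_pad","sample_handle","cup_center"):
    for r in spot_point(l,c)[:2]: print(l,round(r["p"],2),np.round(np.array(r["at"])*[560,420]),pt(c,r["at"],T).round(3))
# world map of steel/green: orange pixels and green panel top
im=c["image"];hsv=cv2.cvtColor(im,cv2.COLOR_RGB2HSV)
def pts(m): 
    v,u=np.nonzero(m&(c["range_z"]>0)); i=np.arange(0,len(u),max(1,len(u)//600))
    return np.array([pt(c,((u[j]+.5)/560,(v[j]+.5)/420),T) for j in i])
H,S,V=[hsv[...,i].astype(int) for i in range(3)]
g=pts((H>55)&(H<90)&(S>110)&(V>30)); g=g[(g[:,2]>.05)&(g[:,2]<.065)]
if len(g)>10:
    line=cv2.fitLine(g[:,:2].astype(np.float32),cv2.DIST_HUBER,0,.01,.01).ravel();print("panel",len(g),g.min(0),g.max(0),line)
q=pts((H>5)&(H<20)&(S>150)&(V>100));print("orange",len(q),np.percentile(q,[2,50,98],axis=0).round(3))
t=q[q[:,2]>.043];print(cv2.minAreaRect((t[:,:2]*1000).astype(np.float32)))
cv2.imwrite("pics/b.png",im[:,:,::-1])
```

```text
2.65 [ 0.38023681 -0.27185347  0.3005306 ] [ 3.14138340e+00 -2.31478101e-04  1.99945044e-01] [-6.99106200e-01  5.33301173e-02  1.59092134e+00  5.10937292e-05
  1.49703334e+00  6.71741349e-01]
sample_handle 0.84 [258. 195.] [ 0.352 -0.247  0.001]
cup_center 0.67 [257. 125.] [ 0.456 -0.231  0.078]
cup_center 0.59 [ 6. 18.] [0.524 0.113 0.049]
panel 376 [ 0.37844587 -0.45225539  0.05013208] [0.61618688 0.11327622 0.064702  ] [ 0.12409723 -0.99227005  0.3912325  -0.24530786]
orange 1193 [[ 0.416 -0.503  0.001]
 [ 0.515  0.101  0.046]
 [ 0.556  0.132  0.058]]
((503.4974060058594, -195.19204711914062), (102.60479736328125, 627.3209228515625), 1.009252905845642)
```

View pics/b.png

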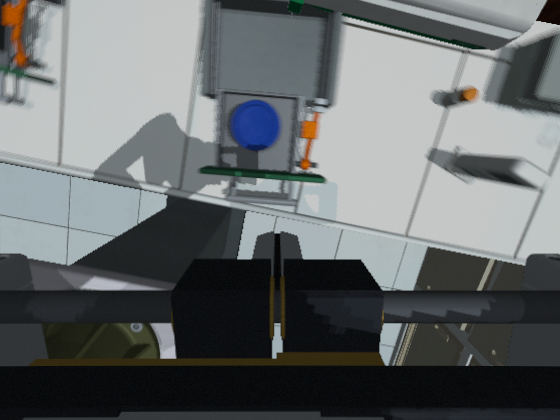

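The wrist view shows the cup lid at (254,125), the orange pad at about (311,128), the panel from (202,170) to (325,179), and the handle bar at about (259,194). I'll refit using only pixels from this tray.

Run:
```python
from h import *
o=get_obs();c=camera("wrist");T=T_tool(o)@np.array(c["T_tool_cam"])
hsv=cv2.cvtColor(c["image"],cv2.COLOR_RGB2HSV);H,S,V=[hsv[...,i].astype(int) for i in range(3)]
def pts(m,box): 
    B=np.zeros_like(m);B[box[1]:box[3],box[0]:box[2]]=1;v,u=np.nonzero(m&B&(c["range_z"]>0))
    return np.array([pt(c,((u[j]+.5)/560,(v[j]+.5)/420),T) for j in range(len(u))])
g=pts((H>55)&(H<90)&(S>110),(190,155,340,190));g=g[(g[:,2]>.048)&(g[:,2]<.066)]
l=cv2.fitLine(g[:,:2].astype(np.float32),cv2.DIST_HUBER,0,.01,.01).ravel()
yaw=np.arctan2(-l[0],l[1]) if l[1]>0 else np.arctan2(l[0],-l[1])
ex=np.array([np.cos(yaw),np.sin(yaw)]);ey=np.array([-ex[1],ex[0]])
s=g[:,:2]@ey;ctr=l[2:]+((s.min()+s.max())/2-l[2:]@ey)*ey
print("yaw",yaw,"panel ctr",ctr,"width",np.ptp(s),"handle",ctr-.035*ex)
q=pts((H>3)&(H<22)&(S>140),(295,95,330,175));q=q[q[:,2]>.03]
X=(q[:,:2]-ctr)@ex;Y=(q[:,:2]-ctr)@ey
for a in np.arange(.0,.1,.01):
    m=(X>a)&(X<=a+.01)
    if m.any(): print(round(a,2),m.sum(),np.percentile(Y[m],[5,95]).round(3),np.median(q[m,2]).round(3))
for b in ((.055,-.075),(.065,-.08)): print(ctr+b[0]*ex+b[1]*ey)
print(pt(c,(311/560,128/420),T))
```

```text
yaw 0.12740347 panel ctr [ 0.39103753 -0.24698916] width 0.17941881742936527 handle [ 0.3563212  -0.25143623]
0.01 44 [-0.067 -0.056] 0.033
0.02 40 [-0.066 -0.057] 0.033
0.03 29 [-0.064 -0.059] 0.038
0.04 32 [-0.065 -0.059] 0.043
0.05 60 [-0.068 -0.054] 0.047
0.06 110 [-0.07  -0.052] 0.048
0.07 105 [-0.07  -0.052] 0.048
0.08 33 [-0.071 -0.065] 0.043
0.09 10 [-0.072 -0.066] 0.044
[ 0.45512119 -0.31439305]
[ 0.46567544 -0.31808193]
[ 0.46882224 -0.30072506  0.04850536]
```

Run:
```python
from h import *
plan([(.466,-.299,.10,.127),(.466,-.299,.052,.127),(.466,-.299,.038,.127)],[6,3,3],0)
```

```text
[[[0.013,0.008,0.033],1,0],[[0.013,0.007,0.034],1,0],[[0.013,0.007,0.033],0,0],[[0.014,0.008,0.034],1,0],[[0.013,0.007,0.033],1,0],[[0.013,0.006,0.033],1,0],[[0.0,0.0,0.016],0,0],[[0.0,0.0,0.016],0,0],[[0.0,0.0,0.016],0,0],[[0.0,0.0,0.005],0,0],[[0.0,0.0,0.005],0,0],[[0.0,0.0,0.004],0,0]]
end [ 0.466 -0.299  0.038] 0.119
```

>>> jog_arm(rows=[[[0.013,0.008,0.033],1,0],[[0.013,0.007,0.034],1,0],[[0.013,0.007,0.033],0,0],[[0.014,0.008,0.034],1,0],[[0.013,0.007,0.033],1,0],[[0.013,0.006,0.033],1,0],[[0.0,0.0,0.016],0,0],[[0.0,0.0,0.016],0,0],[[0.0,0.0,0.016],0,0],[[0.0,0.0,0.005],0,0],[[0.0,0.0,0.005],0,0],[[0.0,0.0,0.003],0,0]])

```text
time_s: 3.9
ee_pos: [0.4674, -0.2983, 0.041]
eef_rot: [3.14, -0.003, 0.12]
force: [6.8, 4.1, 8.0]
grip_width: 0.0006
grip_force: 4.3
```

>>> jog_arm(rows=[[[0,0,0.001],0,0],[[0,0,0],0,0]])

```text
time_s: 4.07
ee_pos: [0.4673, -0.2985, 0.0403]
eef_rot: [3.14, -0.003, 0.12]
force: [3.9, 2.3, 4.9]
grip_width: 0.0005
grip_force: 2.4
```

>>> jog_arm(rows=[[[0,0,0.002],0,0],[[0,0,0.001],0,0],[[0,0,0.001],0,0],[[0,0,0],0,0]])

```text
time_s: 4.4
ee_pos: [0.4679, -0.2987, 0.0373]
eef_rot: [3.139, -0.005, 0.12]
force: [5.7, 5.0, 12.2]
grip_width: 0.0007
grip_force: 6.4
```

>>> jog_arm(rows=[[[0,0,0.001],0,0],[[0,0,0.001],0,0],[[0,0,0],0,0]])

```text
time_s: 4.65
ee_pos: [0.4682, -0.2989, 0.0363]
eef_rot: [3.138, -0.005, 0.12]
force: [2.3, 6.8, 24.1]
grip_width: 0.0004
grip_force: 12.0
```

Force rose to 24 N at the lever's stop, with the pad about 12 mm down. Next I lift and go in front of the handle.

Run:
```python
from h import *
plan([(.466,-.299,.12,.127),(.328,-.255,.12,.127),(.328,-.255,.028,.127)],[3,5,4],0)
```

```text
[[[-0.001,-0.0,-0.028],0,0],[[-0.0,-0.0,-0.028],0,0],[[-0.001,-0.0,-0.028],0,0],[[-0.026,-0.012,0.0],0,0],[[-0.027,-0.012,0.0],0,0],[[-0.026,-0.012,0.0],0,0],[[-0.027,-0.012,0.0],0,0],[[-0.026,-0.012,0.0],0,0],[[0.0,-0.0,0.023],0,0],[[0.0,-0.0,0.023],0,0],[[0.0,-0.0,0.023],0,0],[[0.0,-0.0,0.023],0,0]]
end [ 0.328 -0.255  0.028] 0.12
```

>>> jog_arm(rows=[[[0.0,0.0,-0.028],0,0],[[0.0,0.0,-0.028],0,0],[[0.0,0.0,-0.028],0,0],[[-0.026,-0.012,0.0],0,0],[[-0.027,-0.012,0.0],0,0],[[-0.026,-0.012,0.0],0,0],[[-0.027,-0.012,0.0],0,0],[[-0.028,-0.012,0.0],0,0],[[0.0,0.0,0.023],0,0],[[0.0,0.0,0.023],0,0],[[0.0,0.0,0.023],0,0],[[0.0,0.0,0.023],0,0]])

```text
time_s: 5.65
ee_pos: [0.3259, -0.255, 0.0247]
eef_rot: [3.14, -0.002, 0.12]
force: [0.1, -0.7, -0.2]
grip_width: 0.0002
grip_force: 0.0
```

Run:
```python
from h import *
o=get_obs();print(o["time_s"],o["ee_pos"],o["force"])
c=camera("wrist");s=camera("side")
a=cv2.resize(c["image"][0:210],None,fx=1,fy=1);b=cv2.resize(s["image"][200:305,150:430],(560,210))
cv2.imwrite("pics/c.png",np.vstack([a,b])[:,:,::-1])
```

```text
5.65 [ 0.32594055 -0.25502472  0.02471738] [ 0.11001474 -0.67031561 -0.15083711]
```

View pics/c.png

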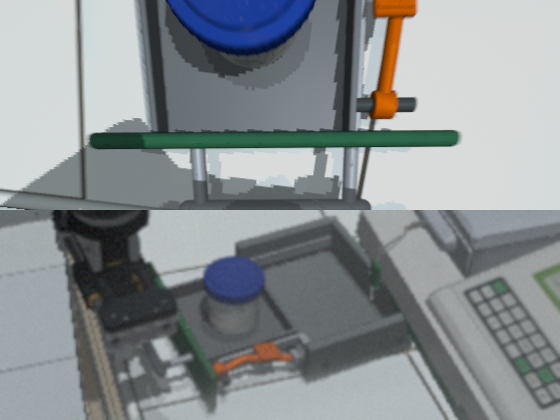

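The fingers are centred in front of the bar (legs at columns about 200 and 350), the cup is upright and the lever looks down. I'll push gently.

>>> jog_arm(rows=[[[0.005,0,0],0,0],[[0.005,0,0],0,0],[[0.004,0,0],0,0],[[0.003,0,0],0,0],[[0.003,0,0],0,0],[[0.004,0,0],0,0],[[0.004,0,0],0,0],[[0.004,0,0],0,0]])

```text
time_s: 6.42
ee_pos: [0.3577, -0.2515, 0.0245]
eef_rot: [3.142, 0.0, 0.118]
force: [-2.5, -0.2, 0.8]
grip_width: 0.0003
grip_force: 1.2
```

>>> jog_arm(rows=[[[0.005,0,0],0,0],[[0.006,0,0],0,0],[[0.006,0,0],0,0],[[0.006,0,0],0,0],[[0.006,0,0],0,0],[[0.006,0,0],0,0],[[0.006,0,0],0,0],[[0.006,0,0],0,0],[[0.006,0,0],0,0],[[0.006,0,0],0,0],[[0.005,0,0],0,0],[[0.004,0,0],0,0]])

```text
time_s: 7.42
ee_pos: [0.4254, -0.2434, 0.0243]
eef_rot: [-3.141, 0.0, 0.118]
force: [-2.3, 2.0, 0.0]
grip_width: 0.0007
grip_force: 1.2
```

>>> jog_arm(rows=[[[0.003,0,0],0,0],[[0.003,0,0],0,0],[[0.003,0,0],0,0],[[0.002,0,0],0,0]])

```text
time_s: 7.75
ee_pos: [0.436, -0.2422, 0.0244]
eef_rot: [3.142, -0.0, 0.118]
force: [-2.0, 1.8, -1.5]
grip_width: 0.0005
grip_force: 1.1
```

>>> jog_arm(rows=[[[0.002,0,0],0,0],[[0.002,0,0],0,0],[[0.002,0,0],0,0],[[0.001,0,0],0,0]])

```text
time_s: 8.08
ee_pos: [0.4374, -0.2419, 0.0242]
eef_rot: [-3.139, 0.012, 0.119]
force: [-55.3, -8.6, 33.4]
grip_width: 0.0005
grip_force: 28.3
```

>>> jog_arm(rows=[[[0.001,0,0],0,0],[[0.001,0,0],0,0],[[0.001,0,0],0,0],[[0.001,0,0],0,0]])

```text
time_s: 8.42
ee_pos: [0.4377, -0.2418, 0.0241]
eef_rot: [-3.137, 0.02, 0.119]
force: [-86.6, -13.0, 52.8]
grip_width: 0.0008
grip_force: 44.4
```

The force shows the tray has hit its stop, so it is home. I'll back off, lift and check.

>>> jog_arm(rows=[[[-0.006,0,0],0,0],[[-0.01,0,0],0,0],[[-0.015,0,0],0,0],[[-0.01,0,0],0,0],[[0,0,-0.03],0,0],[[0,0,-0.04],0,0],[[0,0,-0.04],0,0],[[0,0,-0.04],0,0],[[0,0,0],0,0]])

```text
time_s: 9.17
ee_pos: [0.4084, -0.2475, 0.182]
eef_rot: [3.134, -0.009, 0.118]
force: [0.6, -0.5, 0.9]
grip_width: 0.0006
grip_force: 0.0
```

Run:
```python
from h import *
o=get_obs();print(o["time_s"],o["ee_pos"],o["force"])
c=camera("wrist");s=camera("side")
b=cv2.resize(s["image"][130:305,150:430],(560,350))
cv2.imwrite("pics/d.png",np.vstack([c["image"][0:220],b])[:,:,::-1])
for l in("sample_handle","slide_handle","slide_lever_pad","cup_center"):
    for r in spot_point(l,s)[:1]: print(l,round(r["p"],2),pt(s,r["at"]).round(3))
```

```text
9.1667 [ 0.40838597 -0.24748326  0.18195508] [ 0.61034902 -0.52715244  0.93775026]
sample_handle 0.7 [ 0.45  -0.241  0.04 ]
slide_handle 0.56 [0.439 0.236 0.001]
cup_center 0.75 [ 0.544 -0.242  0.062]
```

View pics/d.png

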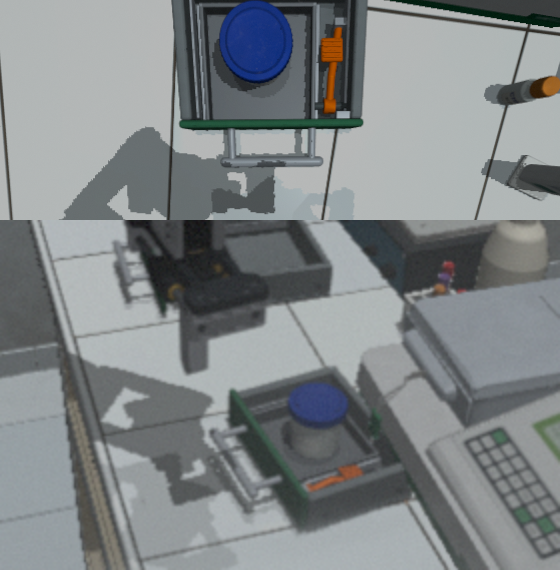

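The panel is against the frame (row about 123 in the wrist view). The cup stands upright with its lid at (257,40), and the arm is clear of everything. The handle moved about 98 mm.

```bash
python3 -c "
from station import *
print(hand_in())"
```

```text
the job is handed in; nothing more can be done
None
```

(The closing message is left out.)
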